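Shut the dry block and start its timer

TASK

The microtubes already stand in the dry-block heater. Push its raised lid down until it is fully shut; then, with the lid shut, start the incubation by pressing the green button of the blue timer all the way down with the fingertips for a moment, and let it come back up. Be gentle: leave the blue timer standing where it is, do not press its red or grey button, do not touch the white timer (it is timing another test), and disturb nothing else.

Things in the scene. Friction and masses are not known exactly. Their poses are not given: they have to be found in the camera images.
- dry_block: the dry-block heater, a cream-coloured bench box 188 x 150 x 87 mm high with the lid shut, fixed to the bench. Origin under its centre at the bench surface; its x points from its front (dial, towards the robot) to its back, where the lid is hinged; y to its left, z up. The metal block with the microtubes lies under the lid.
- dry_block_lid (a joint): angle of the dry block's lid: 0 fully shut, about 1.12 rad fully open; it starts between 0.85 and 1.1. The hinge is damped and a little stiff: beyond about 0.8 rad the lid stays where it is left, below about 0.65 rad it sinks shut slowly by itself within some seconds. 1 to 3 N near its front edge, square to the lid, moves it.
- lid_edge (a point): middle of the front edge of the lid, on its upper (outer) face; moves with the lid. Shut, it lies 28 mm in front of the block's origin, 87 mm up; raised, 160 to 185 mm up, the outer face looking backwards. Push that face near this edge forwards and down, square to the lid, round the hinge; pressing straight down on the raised edge can jam. The lid is a tray 128 mm wide, 118 mm deep, rim turned down 19 mm.
- lid_hinge (a point): the hinge axis of the lid: 87 mm behind the dry block's origin, 66 mm above the bench; the axis runs along the block's y.
- blue_timer: blue timer, loose on rubber feet, 280 g, 96 mm deep (x), 112 mm wide (y); deck 26 mm high, sloped display behind rises to 41 mm. Origin under its centre; x points from buttons to display, y to its left. Three round buttons, 20 mm across, in a row at x = -23 mm: red at y = +34, grey at 0, green at -34 mm; tops 34 mm up, 8 mm over the deck. Stands left or right of the white timer.
- blue_timer_start_top (a point): centre of the top of the blue timer's green button, 34 mm above the bench; moves with the button.
- blue_timer_start (a joint): travel of the blue timer's green button: 0 up, 0.005 m fully down; 1 N starts it, 3 N holds it fully down, and it springs back when released.
- blue_timer_stop (a joint): travel of the blue timer's red button (same button, 0 up, 0.005 m down); not to be pressed.
- blue_timer_clear (a joint): travel of the blue timer's grey button (same button, 0 up, 0.005 m down); not to be pressed.
- white_timer: the timer with the white shell, otherwise the same as the blue one, same size and buttons; not to be touched.
- dish: closed petri dish with brown content, loose, 93 mm across, 16 mm high; origin under its centre. To be left alone.
- amber_bottle: amber bottle with a black cap, loose, 40 mm across, 82 mm high; origin under its centre. To be left alone.
- red_bottle: small white dropper bottle with a red cap, loose, 30 mm across, 75 mm high; origin under its centre. To be left alone.
- marker: felt marker, white barrel and red cap, lying, loose, 136 mm long, 15 mm high; origin under its centre. To be left alone.
Things that resemble listed ones, but are neither listed nor needed, are in the scene too. What is meant by the blue_timer is not pink, and is the larger of those in its own colour.

How it is judged:
By the outcome, as a careful person would: the job done as asked, in the order asked, and still so for the second after the job is handed in, with the robot touching nothing.
It also fails if it takes over 45 s, if anything falls off the work surface, if the arm or the gripper's body presses on something with over 40 N, if the wrist force passes 120 N, or if a joint passes its speed limit or range.

ROBOT

A 6-joint arm with a two-finger parallel gripper is mounted at the origin on a cart in front of the work surface, level with it; the furniture and walls round the work are solid. World frame = base frame: x ahead of the robot, y to its left, z up, the work surface at z = 0. Lengths are in m, angles in rad, forces in N, time in s.
With the tool pointing down it reaches from about 0.25 to 0.775 m from the base axis. Payload 4 kg.
Tool frame: the origin (TCP) lies between the finger pads; the fingertips stand 14 mm ahead of it and the grasp point (between the pads) lies 5 mm behind it; z points along the fingers, y is the direction in which the jaws open and shut (so a half turn about z gives the same grasp; the last joint's range is limited). The gripper opens to 94 mm and grips with 3 to 60 N. Pads are 16 mm wide; open, the fingers measure 119 mm over their backs; the gripper's body (75 mm by 177 mm) begins 78 mm behind the grasp point.
Start: joints at [1.049, 0.087, 1.371, -0, 1.684, -0.103], TCP at [0.224, 0.502, 0.22] pointing down, gripper open.
Joint ranges: [-3.1, 3.1], [-0.76, 2.03], [0.27, 2.55], [-1.08, 4.22], [0.17, 2.65], [-2.57, 2.57]. Speed limits (rad/s): [2.79, 2.79, 3.14, 3.14, 3.14, 3.14].

INTERFACE

Orientations are given as [roll, pitch, yaw] about the fixed x, y, z axes, in that order (R = Rz(yaw) Ry(pitch) Rx(roll)).
In Python, from bench import robot, cams, spotter gives the robot as it stands.
- The arm moves only by the shell command python3 -m inch 'ROWS'. ROWS is JSON, a list of rows, each an object of numbers: "grip": the opening, from 0 (shut) to 1 (fully open); "dx", "dy", "dz": the shift along the tool's x, y, z in units of 25 mm (1.0 is 25 mm); "rx", "ry", "rz": the turn, a rotation vector about the tool's x, y, z in units of 5 degrees (1.0 is 5 degrees). A call has 1 to 12 rows; each row shifts and turns the pose as measured when the row begins, along the tool's axes as they then stand; what a row does not reach is not made up. A row lasts 1/8 s, in which the tool goes at most 62.5 mm and 10.7 degrees, less where a joint would pass 70% of its speed; a pose out of reach is approached as far as the arm can. A call is refused whole if a number of a shift passes 1 or a number of a turn 1, either way. A call with a gripper value outside its range is refused whole. The fingers move at their own pace and stop on an object; the grip force is fixed at half the most. Time passes only in rows, so rows that do not move let the fingers close. It gives the time, the measured TCP pose, the force and the opening at its end, in the units of the state.
- robot.get_obs(): the state, without advancing time (a new reading comes with each control period).
- cams.snapshot(name): name is "side" or "top" or "wrist"; returns a dict with "frame" (420x560x3 uint8, red, green, blue), "intrinsics" (3x3 intrinsics, pixels), "eye" and "orientation" of the camera in the world. Camera axes: x right, y up, looking along -z (the intrinsics and any distortion apply to the point x, -y, -z); pixel columns grow to the right and rows downward; lengths in m; the calibration is good to about 2 mm. The wrist camera is an equidistant fisheye: a pixel r from the principal point sees the ray r / f radians off the axis. A picture is of the moment at which its call begins. There is no depth.
- robot.close_job(): hands the job in, once; it reports no verdict.
Trained networks look in a picture, given as the dict that the camera call returned (one of the last four; its "shot" number tells which), for a name from the list of things; names that differ only in an ending like _2 or _b are one class to them, and where a whole thing is asked for, a point or a joint stands for the part that bears it (a point fixed in the world has none). Each returns a list of dicts, best first, with "score" (0 to 1); they miss things now and then, are a little off and sometimes report something else, mostly with a low value. They report only what shows in the picture. A call takes as long as a camera call. They do not tell look-alikes from the thing itself.
- spotter.regions_of(picture, query): "pixels" (420x560 bool, what is visible of it) and "extent" ([left, top, right, bottom] in pixels, round what is visible of it).
- spotter.place_of(picture, query): "pixel" ([column, row] in pixels: a listed point, or the origin of a listed thing).
The state is a dict: "time": time; "joint_positions": joint angles; "qvel": joint speeds; "joint_torque": joint torques, N m; "tool_pos": TCP position; "ee_rot": TCP orientation; "wrist_force": force on the tool from outside, world axes, zero at the start; "wrist_torque": the same for the moment, N m; "width": finger opening in m.
Only numpy, scipy, OpenCV 4.12 (cv2) and the standard library are available. Lean on these libraries where they do the work, as an engineer would, in place of code of your own. Each camera call takes 0.05 s, during which the arm holds its last target.

## Working session

There is one attempt and no reset: what is moved stays moved. The work goes in short steps, Python scripts to look and compute and a shell command to move; the robot and the scene stay as the last step left them, time stands still between calls to the robot, and variables do not carry over. Pictures are saved under pics/ and viewed, and the job is handed in when it is done.

```bash
mkdir -p pics; ls; python3 - <<'E'
from bench import robot,cams,spotter
import cv2,json
o=robot.get_obs();print(o)
for n in("side","top","wrist"):
    s=cams.snapshot(n);cv2.imwrite(f"pics/{n}0.png",s["frame"][:,:,::-1]);print(n,s["intrinsics"],s["eye"],s["orientation"],[k for k in s])
    for q in("blue_timer","white_timer","lid_edge","lid_hinge","blue_timer_start_top","dry_block"):
        print(q,[(round(d["score"],2),d["pixel"]) for d in spotter.place_of(s,q)])
E
```

```text
pics
{'time': 0.0, 'joint_positions': array([ 1.04890196e+00,  8.79774355e-02,  1.37223295e+00, -4.28703911e-05,
        1.68360912e+00, -1.03112218e-01]), 'qvel': array([-0.00096825, -0.00073497,  0.00024902,  0.00092567,  0.00071432,
        0.00118454]), 'joint_torque': array([ 7.22660188e-04, -3.40172768e+01, -3.02428401e+01,  7.16681150e-02,
        3.29124928e-02, -1.72315367e-04]), 'tool_pos': array([0.22342089, 0.50201062, 0.2183027 ]), 'ee_rot': array([-3.13937324e+00, -1.86826842e-04,  2.72280552e+00]), 'wrist_force': array([ 0.16770566,  0.43291321, -0.70921832]), 'wrist_torque': array([0.00502955, 0.00678079, 0.03050278]), 'width': 0.09377010084787488}
side [[509.07650316   0.         287.41015859]
 [  0.         509.07650316 211.04212179]
 [  0.           0.           1.        ]] [1.06706827 0.47045264 0.96681561] [0.62133794 0.00619384 2.06733065] ['frame', 'intrinsics', 'eye', 'orientation', 'shot']
blue_timer [(0.91, [190.4, 246.7]), (0.83, [283.4, 181.2]), (0.68, [366.7, 258.7])]
white_timer [(0.89, [299.0, 241.6])]
lid_edge [(0.56, [175.1, 140.4])]
lid_hinge [(0.68
[... 395 characters left out ...]
, 'shot']
blue_timer [(0.78, [219.2, 212.9]), (0.74, [336.6, 156.6]), (0.63, [311.3, 247.5])]
white_timer [(0.59, [276.0, 198.5]), (0.59, [242.5, 264.7])]
lid_edge [(0.8, [392.2, 197.8])]
lid_hinge [(0.74, [384.2, 181.4])]
blue_timer_start_top [(0.44, [337.8, 141.0]), (0.43, [229.6, 220.7])]
dry_block [(0.79, [380.7, 214.0])]
wrist [[325.1922621    0.         278.80359084]
 [  0.         325.1922621  206.31035435]
 [  0.           0.           1.        ]] [0.16236962 0.53020369 0.38568402] [-0.23676138  0.00173431  1.152052  ] ['frame', 'intrinsics', 'eye', 'orientation', 'shot']
blue_timer [(0.53, [259.3, 380.3])]
white_timer []
lid_edge []
lid_hinge []
blue_timer_start_top []
dry_block []
```

View pics/side0.png

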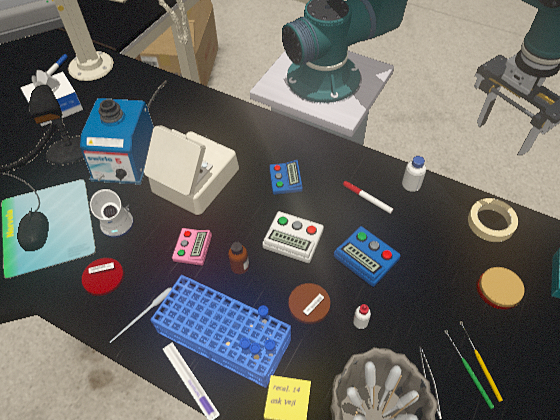

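View pics/top0.png

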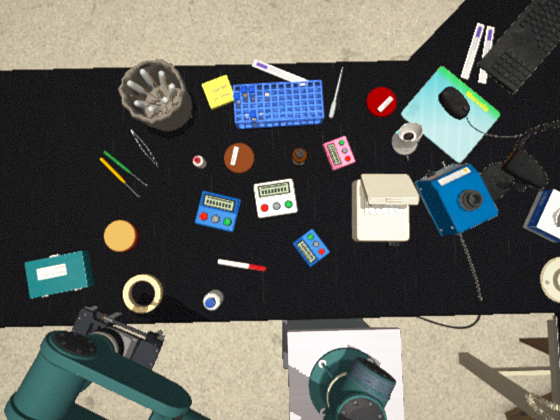

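View pics/wrist0.png

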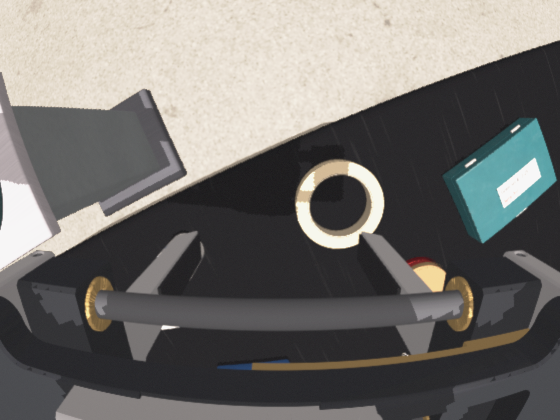

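The side view shows the large blue timer near (368,255), the white timer at (293,236), the small blue look-alike at (286,176) and the heater at (190,170). In the top view these are at (218,211), (276,198), (311,247) and (385,208). Next I'll zoom in to pick points.

```bash
cat > h.py <<'E'
import numpy as np,cv2
from scipy.spatial.transform import Rotation as Ro
CAL={"side":(509.0765,287.4102,211.0421,[1.06706827,0.47045264,0.96681561],[0.62133794,0.00619384,2.06733065]),
"top":(407.7727,282.6437,203.8127,[0.42994676,0.1653615,1.16728095],[0.06862011,-0.00199084,-1.59660617])}
def proj(n,P):
    f,cx,cy,e,o=CAL[n];p=Ro.from_euler('xyz',o).inv().apply(np.atleast_2d(P)-e)
    return np.c_[cx+f*p[:,0]/-p[:,2],cy+f*p[:,1]/p[:,2]]
def ray(n,uv):
    f,cx,cy,e,o=CAL[n];d=Ro.from_euler('xyz',o).apply([(uv[0]-cx)/f,-(uv[1]-cy)/f,-1]);return np.array(e),d
def atz(n,uv,z):
    e,d=ray(n,uv);return e+d*(z-e[2])/d[2]
def tri(a,b):
    e1,d1=ray("side",a);e2,d2=ray("top",b)
    s=np.linalg.lstsq(np.c_[d1,-d2],e2-e1,rcond=None)[0];p,q=e1+d1*s[0],e2+d2*s[1];return (p+q)/2,np.linalg.norm(p-q)
E
python3 - <<'E'
import cv2
s=cv2.imread("pics/side0.png");t=cv2.imread("pics/top0.png")
def c(im,x,y,w,h,k,n):cv2.imwrite(n,cv2.resize(im[y:y+h,x:x+w],None,fx=k,fy=k,interpolation=cv2.INTER_CUBIC))
c(s,330,215,80,75,8,"pics/c1.png");c(t,185,180,60,60,10,"pics/c2.png")
c(s,135,110,110,110,5,"pics/c3.png");c(t,340,160,90,90,6,"pics/c4.png")
E
```

```text
(no output)
```

View pics/c1.png

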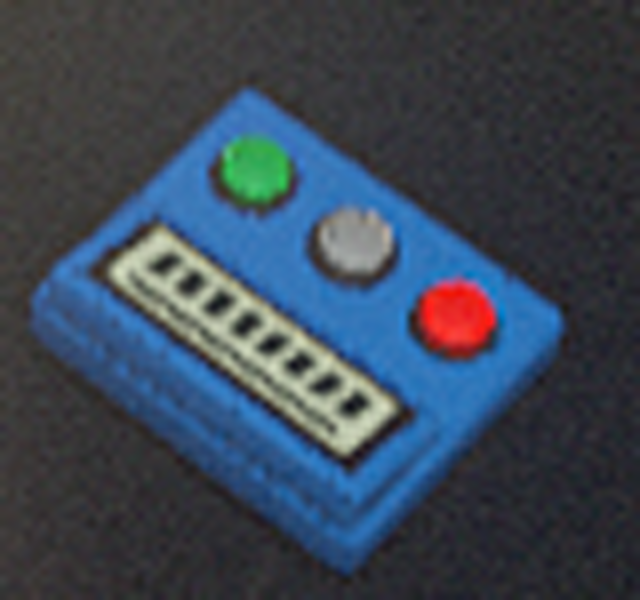

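View pics/c2.png

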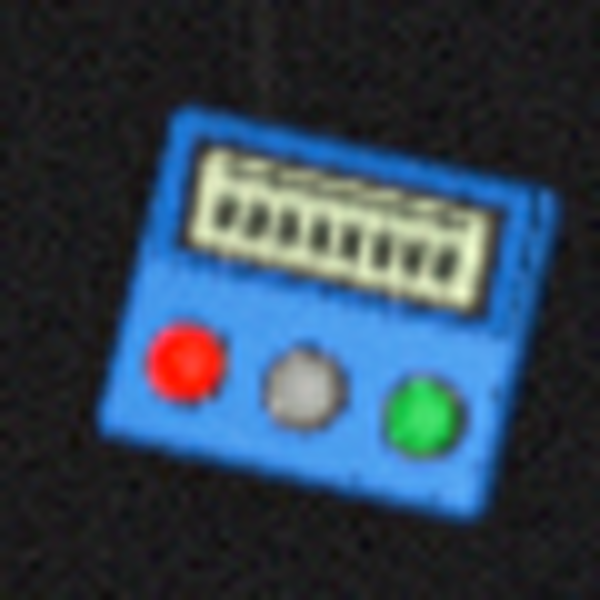

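View pics/c3.png

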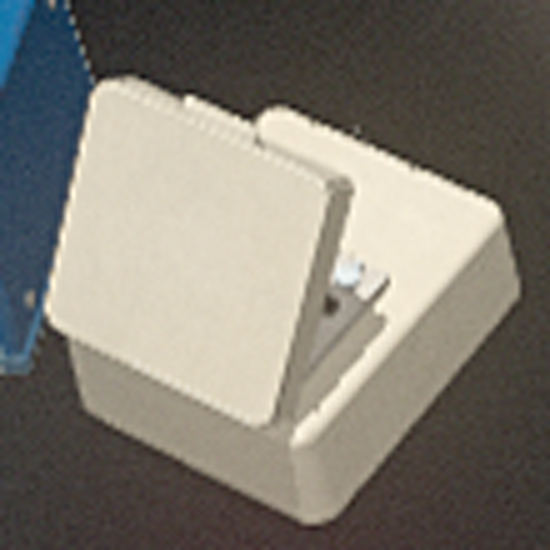

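View pics/c4.png

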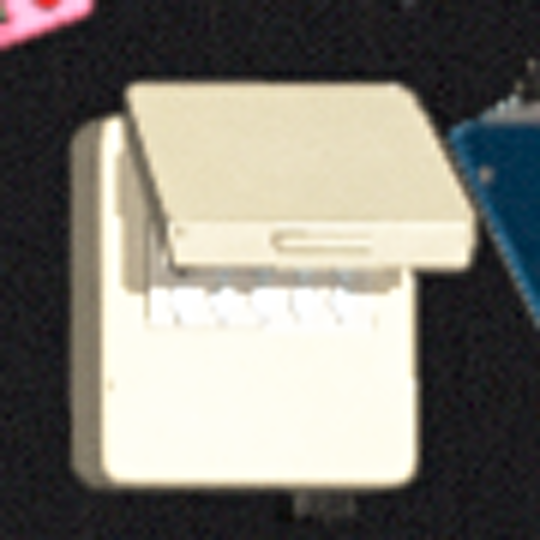

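```bash
python3 - <<'E'
from h import *
g=tri((361.5,235.6),(227,221.2));r=tri((386.4,254.3),(203.2,215.8));print("green",g,"red",r)
print("z34 top",atz("top",(227,221.2),.034),"side",atz("side",(361.5,235.6),.034))
print("red z34",atz("top",(203.2,215.8),.034),atz("side",(386.4,254.3),.034))
# lid edge corners
a=tri((156.6,125.6),(418.7,195));b=tri((201.6,147),(370,196.8));print("lidR",a,"lidL",b)
print("edge mid",tri((175.1,140.4),(392.2,197.8)),tri((171.5,186.2),(384.2,181.4)))
# block front corners top surface z=.087
for q in((112,470),(415,480)): print(atz("top",(340+q[0]/6,160+q[1]/6),.08))
for q in((262,115),(505,210)): print(atz("side",(135+q[0]/5,110+q[1]/5),.08))
E
```

```text
green (array([0.46282042, 0.3186997 , 0.03067881]), np.float64(0.003124138773682478)) red (array([0.47987193, 0.38465718, 0.02877766]), np.float64(0.0021080365490664258))
z34 top [0.46333737 0.31680942 0.034     ] side [0.46423574 0.32062897 0.034     ]
red z34 [0.48003742 0.38266457 0.034     ] [0.48263612 0.38607393 0.034     ]
lidR (array([ 0.50847517, -0.16573758,  0.17922585]), np.float64(0.009124481019078338)) lidL (array([ 0.50817971, -0.04958063,  0.16984581]), np.float64(0.008217379483817708))
edge mid (array([ 0.50841635, -0.1131892 ,  0.15724326]), np.float64(0.0044736302434241855)) (array([ 0.55946798, -0.11687186,  0.05294362]), np.float64(0.006270533174094553))
[ 0.4074564 -0.0383758  0.08     ]
[ 0.39957465 -0.17244551  0.08      ]
[ 0.42192437 -0.15954892  0.08      ]
[ 0.41895288 -0.02368451  0.08      ]
```

```bash
cat > fit.py <<'E'
from h import *
from scipy.optimize import least_squares
S=lambda q:(135+q[0]/5-.4,110+q[1]/5-.4)
T=lambda q:(340+q[0]/6-.4,160+q[1]/6-.4)
def pts(p):
    x,y,w,a,d=p
    def W(l): 
        c,s=np.cos(w),np.sin(w);l=np.array(l);return np.array([x+c*l[0]-s*l[1],y+s*l[0]+c*l[1],l[2]])
    def L(l): # lid pt, shut coords
        dx,dz=l[0]-.087,l[2]-.066;c,s=np.cos(a),np.sin(a)
        return W([.087+dx*c+dz*s,l[1],.066-dx*s+dz*c])
    f=-.028
    return [L([f,-.064,.087]),L([f,.064,.087]),L([f+d,.064,.087]),L([f+d,-.064,.087]),W([.092,.073,0]),W([-.092,.073,0])],L([f,0,.087]),W([.087,0,.066])
so=[S(q) for q in((104,68.5),(332,186),(275,434.6),(44,328),(318,524),(520,292))]
to=[T(q) for q in((479,212),(177.6,222.3),(126,84),(406,84))]
def res(p):
    P=pts(p[:5])[0];return np.r_[(proj("side",P)-so).ravel(),(proj("top",P[:4])-to).ravel()]
if __name__=="__main__":
    r=least_squares(res,[.48,-.11,0,1,.118],loss='soft_l1');print(r.x);print(r.fun.reshape(-1,2).round(1))
    P,e,h=pts(r.x);print("edge",e,"hinge",h);print(np.array(P[:4]).round(3))
E
python3 fit.py
```

```text
[ 0.47479596 -0.11063659 -0.01901429  0.90867542  0.11547172]
[[-2.9  3. ]
 [-0.6  0.6]
 [-1.9  0.2]
 [-1.6 -0.5]
 [ 1.2  0.7]
 [ 3.4 -5.2]
 [ 0.2  2.1]
 [-1.6  0.8]
 [-0.7  0.4]
 [ 0.2  0.1]]
edge [ 0.50765155 -0.11126139  0.16960997] hinge [ 0.56178024 -0.11229073  0.066     ]
[[ 0.506 -0.175  0.17 ]
 [ 0.509 -0.047  0.17 ]
 [ 0.58  -0.049  0.079]
 [ 0.577 -0.177  0.079]]
```

```bash
python3 -m inch '[{"grip":0,"dz":-0.8,"rz":-1},{"grip":0,"dz":-0.8,"rz":-1},{"grip":0,"rz":-1},{"grip":0,"rz":-1},{"grip":0,"rz":-0.8}]'
```

```text
invalid input at $[0]: expected keys grip, dx, dy, dz, rx, ry, rz
```

```bash
python3 -m inch '[{"grip":0,"dx":0,"dy":0,"dz":-0.8,"rx":0,"ry":0,"rz":-1},{"grip":0,"dx":0,"dy":0,"dz":-0.8,"rx":0,"ry":0,"rz":-1},{"grip":0,"dx":0,"dy":0,"dz":0,"rx":0,"ry":0,"rz":-1},{"grip":0,"dx":0,"dy":0,"dz":0,"rx":0,"ry":0,"rz":-1},{"grip":0,"dx":0,"dy":0,"dz":0,"rx":0,"ry":0,"rz":-0.8}]'; python3 -c "
from bench import robot;print(robot.get_obs())"
```

```text
time: 1.68
tool_pos: [0.2236, 0.5025, 0.2608]
ee_rot: [3.142, -0.0, -3.128]
wrist_force: [0.1, 0.1, 0.7]
width: 0.0477
{'time': 1.675, 'joint_positions': array([ 1.04892191e+00,  8.30082130e-02,  1.29414361e+00,  2.56488340e-05,
        1.76440347e+00, -5.35795426e-01]), 'qvel': array([ 9.38532551e-04,  1.37879824e-03,  1.92144554e-03, -5.68228700e-04,
        6.93356462e-04, -5.73744232e-01]), 'joint_torque': array([-1.17532159e-03, -3.39764321e+01, -3.04092014e+01,  5.41414716e-02,
        5.13759884e-02,  4.53914674e-01]), 'tool_pos': array([0.22364815, 0.50247346, 0.26078093]), 'ee_rot': array([ 3.14154768e+00, -2.56883968e-06, -3.12766670e+00]), 'wrist_force': array([0.08890429, 0.05333279, 0.69503277]), 'wrist_torque': array([ 0.08321734, -0.01171866,  0.00266323]), 'width': 0.04765103191327126}
```

```bash
python3 -m inch '[{"grip":0,"dx":-0.57,"dy":-1,"dz":0,"rx":0,"ry":0,"rz":0},{"grip":0,"dx":-0.57,"dy":-1,"dz":0,"rx":0,"ry":0,"rz":0},{"grip":0,"dx":-0.57,"dy":-1,"dz":0,"rx":0,"ry":0,"rz":0},{"grip":0,"dx":-0.57,"dy":-1,"dz":0,"rx":0,"ry":0,"rz":0},{"grip":0,"dx":-0.57,"dy":-1,"dz":0,"rx":0,"ry":0,"rz":0},{"grip":0,"dx":-0.57,"dy":-1,"dz":0,"rx":0,"ry":0,"rz":0},{"grip":0,"dx":-0.57,"dy":-1,"dz":0,"rx":0,"ry":0,"rz":0},{"grip":0,"dx":-0.57,"dy":-1,"dz":0,"rx":0,"ry":0,"rz":0},{"grip":0,"dx":-0.57,"dy":-1,"dz":0,"rx":0,"ry":0,"rz":0},{"grip":0,"dx":-0.57,"dy":-1,"dz":0,"rx":0,"ry":0,"rz":0},{"grip":0,"dx":-0.57,"dy":-1,"dz":0,"rx":0,"ry":0,"rz":0},{"grip":0,"dx":-0.57,"dy":-1,"dz":0,"rx":0,"ry":0,"rz":0}]'
```

```text
time: 3.18
tool_pos: [0.4036, 0.1974, 0.2614]
ee_rot: [3.14, 0.003, -3.122]
wrist_force: [0.1, -0.1, -0.0]
width: 0.0007
```

```bash
python3 -m inch '[{"grip":0,"dx":-0.54,"dy":-1,"dz":0,"rx":0,"ry":0,"rz":0.2},{"grip":0,"dx":-0.54,"dy":-1,"dz":0,"rx":0,"ry":0,"rz":0},{"grip":0,"dx":-0.54,"dy":-1,"dz":0,"rx":0,"ry":0,"rz":0},{"grip":0,"dx":-0.54,"dy":-1,"dz":0,"rx":0,"ry":0,"rz":0},{"grip":0,"dx":-0.54,"dy":-1,"dz":0,"rx":0,"ry":0,"rz":0},{"grip":0,"dx":-0.54,"dy":-1,"dz":0,"rx":0,"ry":0,"rz":0},{"grip":0,"dx":-0.54,"dy":-1,"dz":0,"rx":0,"ry":0,"rz":0},{"grip":0,"dx":-0.54,"dy":-1,"dz":0,"rx":0,"ry":0,"rz":0},{"grip":0,"dx":-0.54,"dy":-1,"dz":0,"rx":0,"ry":0,"rz":0},{"grip":0,"dx":-0.54,"dy":-1,"dz":0,"rx":0,"ry":0,"rz":0},{"grip":0,"dx":-0.54,"dy":-1,"dz":0,"rx":0,"ry":0,"rz":0}]'
python3 - <<'E'
from bench import robot,cams
import cv2
for n in("side","top"):
    s=cams.snapshot(n);cv2.imwrite(f"pics/{n}1.png",s["frame"][:,:,::-1])
print(robot.get_obs()["tool_pos"])
E
```

```text
time: 4.55
tool_pos: [0.5572, -0.087, 0.2626]
ee_rot: [3.139, 0.006, -3.141]
wrist_force: [1.0, 0.6, 0.3]
width: 0.0006
[ 0.55740161 -0.08831581  0.26163686]
```

View pics/side1.png

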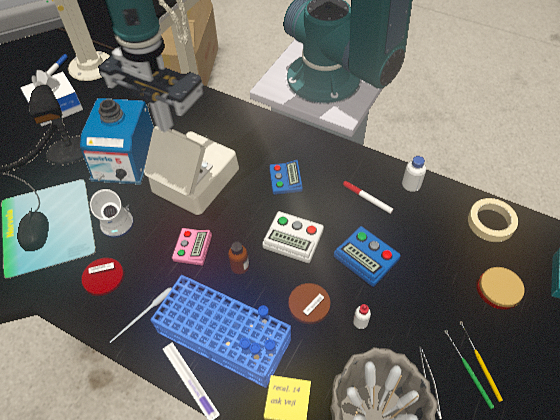

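View pics/top1.png

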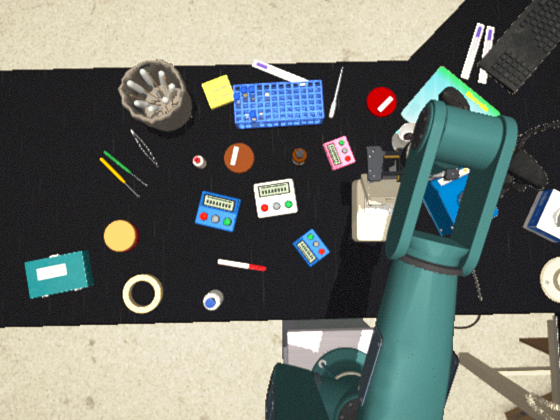

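The side view shows the gripper behind and above the lid at about (150,85), and nothing has been disturbed. Next I'll lower the fingertips behind the lid.

```bash
python3 -m inch '[{"grip":0,"dx":0,"dy":0.6,"dz":0,"rx":0,"ry":0,"rz":0},{"grip":0,"dx":0,"dy":0,"dz":0.8,"rx":0,"ry":0,"rz":0},{"grip":0,"dx":0,"dy":0,"dz":0.8,"rx":0,"ry":0,"rz":0},{"grip":0,"dx":0,"dy":0,"dz":0.8,"rx":0,"ry":0,"rz":0},{"grip":0,"dx":0,"dy":0,"dz":0.8,"rx":0,"ry":0,"rz":0},{"grip":0,"dx":0,"dy":0,"dz":0.6,"rx":0,"ry":0,"rz":0},{"grip":0,"dx":0,"dy":0,"dz":0,"rx":0,"ry":0,"rz":0}]'
python3 - <<'E'
from bench import robot,cams
import cv2
s=cams.snapshot("side");cv2.imwrite(f"pics/side2.png",cv2.resize(s["frame"][20:240,80:300,::-1],None,fx=2.7,fy=2.7))
print(robot.get_obs()["tool_pos"])
E
```

```text
time: 5.52
tool_pos: [0.5561, -0.06, 0.1667]
ee_rot: [3.135, 0.009, -3.134]
wrist_force: [-0.2, 0.4, -1.2]
width: 0.0003
[ 0.55660764 -0.06016937  0.16772748]
```

View pics/side2.png

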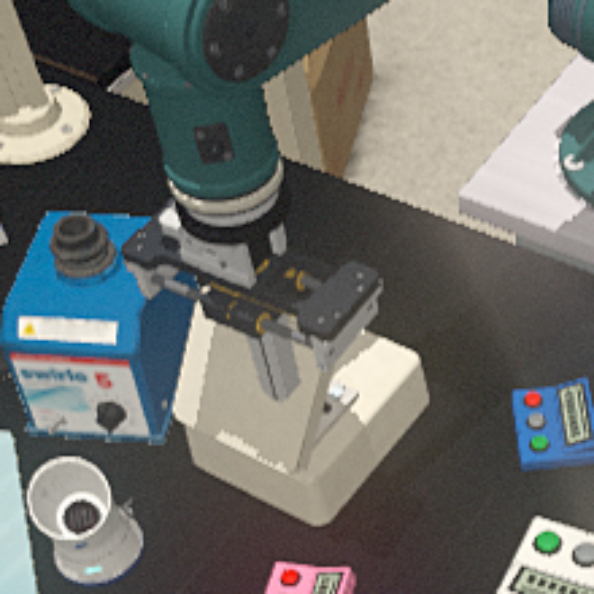

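The fingers are behind the lid at crop (275,370) and clear of the vortexer. Next I'll push forward.

```bash
python3 -m inch '[{"grip":0,"dx":0.4,"dy":-0.4,"dz":0,"rx":0,"ry":0,"rz":0},{"grip":0,"dx":0.4,"dy":0,"dz":0,"rx":0,"ry":0,"rz":0},{"grip":0,"dx":0.3,"dy":0,"dz":0.05,"rx":0,"ry":0,"rz":0},{"grip":0,"dx":0.3,"dy":0,"dz":0.05,"rx":0,"ry":0,"rz":0}]';python3 -m inch '[{"grip":0,"dx":0.25,"dy":0,"dz":0.05,"rx":0,"ry":0,"rz":0},{"grip":0,"dx":0.25,"dy":0,"dz":0.05,"rx":0,"ry":0,"rz":0},{"grip":0,"dx":0.25,"dy":0,"dz":0.1,"rx":0,"ry":0,"rz":0}]'
```

```text
time: 6.08
tool_pos: [0.521, -0.0716, 0.1679]
ee_rot: [3.137, 0.016, -3.135]
wrist_force: [-0.1, 0.2, -0.2]
width: 0.0005
time: 6.45
tool_pos: [0.5009, -0.0718, 0.1626]
ee_rot: [3.137, 0.017, -3.135]
wrist_force: [0.7, 0.6, -0.5]
width: 0.0006
```

```bash
python3 -m inch '[{"grip":0,"dx":0.25,"dy":0,"dz":0.15,"rx":0,"ry":0,"rz":0},{"grip":0,"dx":0.25,"dy":0,"dz":0.15,"rx":0,"ry":0,"rz":0},{"grip":0,"dx":0.25,"dy":0,"dz":0.15,"rx":0,"ry":0,"rz":0}]'
python3 - <<'E'
from bench import robot,cams
import cv2
s=cams.snapshot("side");cv2.imwrite(f"pics/side3.png",cv2.resize(s["frame"][20:240,80:300,::-1],None,fx=2.7,fy=2.7))
E
```

```text
time: 6.82
tool_pos: [0.4809, -0.0717, 0.1499]
ee_rot: [3.137, 0.016, -3.135]
wrist_force: [-0.2, -0.4, 0.2]
width: 0.0005
```

View pics/side3.png

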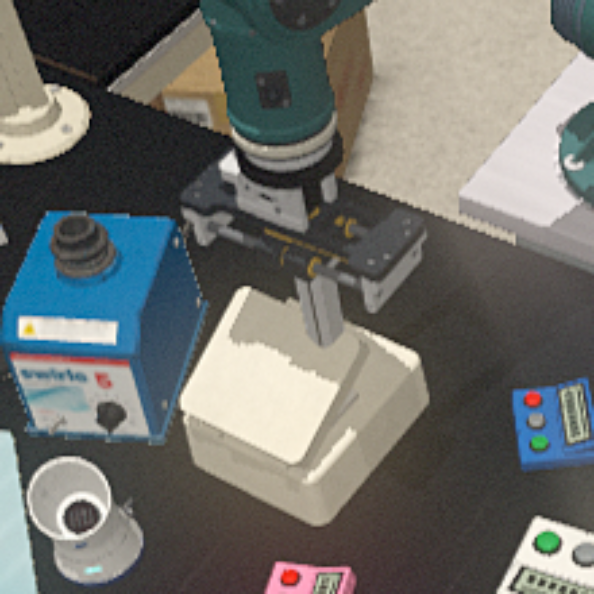

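The lid is about half down, with the fingers on its upper face near crop (320,330). I'll keep following it down.

```bash
python3 -m inch '[{"grip":0,"dx":0.15,"dy":0,"dz":0.25,"rx":0,"ry":0,"rz":0},{"grip":0,"dx":0.15,"dy":0,"dz":0.25,"rx":0,"ry":0,"rz":0},{"grip":0,"dx":0.1,"dy":0,"dz":0.25,"rx":0,"ry":0,"rz":0},{"grip":0,"dx":0.05,"dy":0,"dz":0.25,"rx":0,"ry":0,"rz":0}]';python3 -m inch '[{"grip":0,"dx":0,"dy":0,"dz":0.25,"rx":0,"ry":0,"rz":0},{"grip":0,"dx":0,"dy":0,"dz":0.25,"rx":0,"ry":0,"rz":0},{"grip":0,"dx":0,"dy":0,"dz":0.2,"rx":0,"ry":0,"rz":0}]'
```

```text
time: 7.38
tool_pos: [0.4683, -0.0716, 0.1225]
ee_rot: [3.136, 0.015, -3.135]
wrist_force: [0.4, 0.9, -0.0]
width: 0.0004
time: 7.75
tool_pos: [0.4685, -0.0714, 0.1035]
ee_rot: [3.136, 0.014, -3.135]
wrist_force: [-0.5, -0.0, 0.6]
width: 0.0005
```

```bash
python3 -m inch '[{"grip":0,"dx":0,"dy":0,"dz":0.1,"rx":0,"ry":0,"rz":0},{"grip":0,"dx":0,"dy":0,"dz":0.08,"rx":0,"ry":0,"rz":0},{"grip":0,"dx":0,"dy":0,"dz":0,"rx":0,"ry":0,"rz":0}]';python3 -m inch '[{"grip":0,"dx":0,"dy":0,"dz":0.06,"rx":0,"ry":0,"rz":0},{"grip":0,"dx":0,"dy":0,"dz":0,"rx":0,"ry":0,"rz":0}]'
python3 - <<'E'
from bench import robot,cams
import cv2
s=cams.snapshot("side");cv2.imwrite(f"pics/side4.png",cv2.resize(s["frame"][20:240,80:300,::-1],None,fx=2.7,fy=2.7))
E
```

```text
time: 8.12
tool_pos: [0.4689, -0.0715, 0.1018]
ee_rot: [3.137, 0.015, -3.134]
wrist_force: [-1.2, -0.1, -0.1]
width: 0.0002
time: 8.38
tool_pos: [0.4693, -0.0716, 0.1014]
ee_rot: [3.137, 0.016, -3.134]
wrist_force: [-1.2, 0.7, 1.7]
width: 0.0006
```

View pics/side4.png

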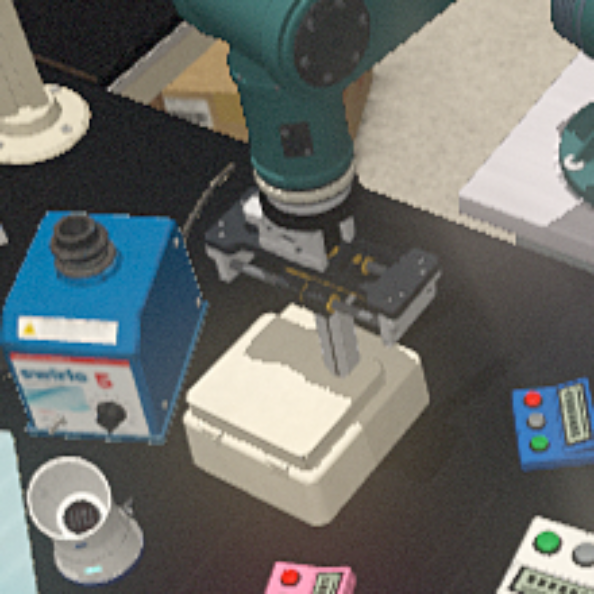

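```bash
python3 -m inch '[{"grip":0,"dx":0,"dy":0,"dz":0.15,"rx":0,"ry":0,"rz":0},{"grip":0,"dx":0,"dy":0,"dz":0.15,"rx":0,"ry":0,"rz":0}]'; python3 -m inch '[{"grip":0,"dx":0,"dy":0,"dz":-0.8,"rx":0,"ry":0,"rz":0},{"grip":0,"dx":0,"dy":0,"dz":-1,"rx":0,"ry":0,"rz":0},{"grip":0,"dx":0,"dy":0,"dz":-1,"rx":0,"ry":0,"rz":0},{"grip":0,"dx":0,"dy":0,"dz":-1,"rx":0,"ry":0,"rz":0}]'
```

```text
time: 8.68
tool_pos: [0.4694, -0.0716, 0.1009]
ee_rot: [3.138, 0.017, -3.134]
wrist_force: [-9.4, 2.3, 20.8]
width: 0.0004
time: 9.18
tool_pos: [0.4666, -0.0716, 0.1949]
ee_rot: [3.136, 0.012, -3.134]
wrist_force: [-0.5, -0.8, 0.0]
width: 0.0004
```

The lid met a hard stop with the tips at z = 0.087. Now to the green button.

```bash
python3 -m inch '[{"grip":0,"dx":0,"dy":1,"dz":0,"rx":0,"ry":0,"rz":0},{"grip":0,"dx":0,"dy":1,"dz":0,"rx":0,"ry":0,"rz":0},{"grip":0,"dx":0,"dy":1,"dz":0,"rx":0,"ry":0,"rz":0},{"grip":0,"dx":0,"dy":1,"dz":0,"rx":0,"ry":0,"rz":0},{"grip":0,"dx":0,"dy":1,"dz":0,"rx":0,"ry":0,"rz":0},{"grip":0,"dx":0,"dy":1,"dz":0,"rx":0,"ry":0,"rz":0},{"grip":0,"dx":0,"dy":1,"dz":0,"rx":0,"ry":0,"rz":0},{"grip":0,"dx":0,"dy":1,"dz":0,"rx":0,"ry":0,"rz":0},{"grip":0,"dx":0,"dy":1,"dz":0,"rx":0,"ry":0,"rz":0},{"grip":0,"dx":0,"dy":1,"dz":0,"rx":0,"ry":0,"rz":0},{"grip":0,"dx":0,"dy":1,"dz":0,"rx":0,"ry":0,"rz":0},{"grip":0,"dx":0,"dy":1,"dz":0,"rx":0,"ry":0,"rz":0}]'
```

```text
time: 10.68
tool_pos: [0.4666, 0.2359, 0.1899]
ee_rot: [3.138, 0.012, -3.138]
wrist_force: [-0.0, -0.0, 1.1]
width: 0.0006
```

```bash
python3 -m inch '[{"grip":0,"dx":0.1,"dy":0.9,"dz":0,"rx":0,"ry":0,"rz":0},{"grip":0,"dx":0,"dy":0.9,"dz":0.8,"rx":0,"ry":0,"rz":0},{"grip":0,"dx":0,"dy":0.9,"dz":0.8,"rx":0,"ry":0,"rz":0},{"grip":0,"dx":0,"dy":0.5,"dz":0.8,"rx":0,"ry":0,"rz":0},{"grip":0,"dx":0,"dy":0,"dz":0.8,"rx":0,"ry":0,"rz":0},{"grip":0,"dx":0,"dy":0,"dz":0.8,"rx":0,"ry":0,"rz":0},{"grip":0,"dx":0,"dy":0,"dz":0,"rx":0,"ry":0,"rz":0}]'
python3 - <<'E'
from bench import robot,cams
import cv2
s=cams.snapshot("side");cv2.imwrite(f"pics/side5.png",cv2.resize(s["frame"][150:300,280:430,::-1],None,fx=4,fy=4))
w=cams.snapshot("wrist");cv2.imwrite(f"pics/wrist5.png",w["frame"][:,:,::-1])
print(robot.get_obs()["tool_pos"])
E
```

```text
time: 11.55
tool_pos: [0.464, 0.3211, 0.0813]
ee_rot: [3.14, 0.009, -3.135]
wrist_force: [1.3, -0.8, 0.5]
width: 0.0003
[0.46546917 0.32178282 0.08393102]
```

View pics/side5.png

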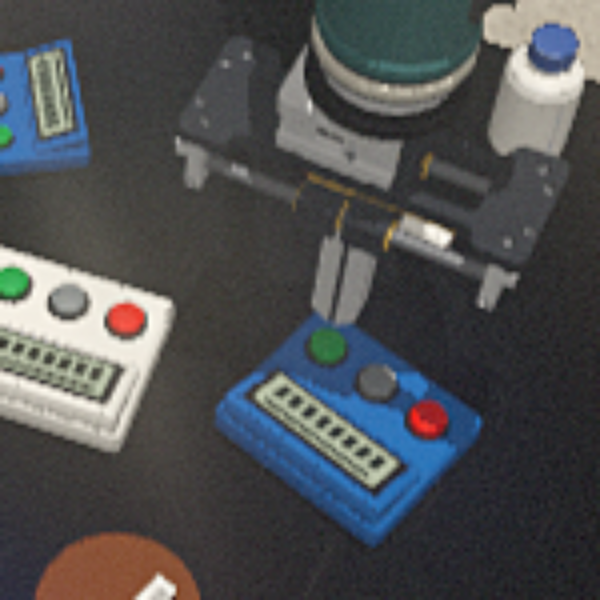

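View pics/wrist5.png

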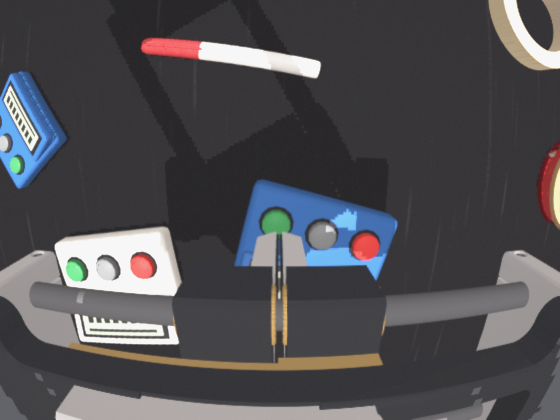

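```bash
python3 - <<'E'
from h import *
from bench import robot,cams
o=robot.get_obs();print(o["tool_pos"],proj("side",o["tool_pos"]+[0,0,-.014]))
w=cams.snapshot("wrist");K=w["intrinsics"]
hsv=cv2.cvtColor(w["frame"],cv2.COLOR_RGB2HSV);
m=cv2.inRange(hsv,(45,80,40),(85,255,255));n,l,st,c=cv2.connectedComponentsWithStats(m)
R=Ro.from_euler('xyz',w["orientation"])
for i in range(1,n):
    if st[i,4]>60:
        u=(c[i]-[K[0,2],K[1,2]])/K[0,0];t=np.hypot(*u);d=R.apply([np.sin(t)*u[0]/t,-np.sin(t)*u[1]/t,-np.cos(t)])
        e=w["eye"];print(c[i],st[i],e+d*(.034-e[2])/d[2])
E
```

```text
[0.46546917 0.32178282 0.08393102] [[363.67075747 227.03348566]]
[ 16.72727273 163.39204545] [ 11 155  13  18 176] [0.41453828 0.09858236 0.034     ]
[275.08072488 220.98682043] [261 208  29  28 607] [0.46135237 0.31922007 0.034     ]
[ 75.79525223 268.4272997 ] [ 66 258  20  22 337] [0.5061345  0.15028375 0.034     ]
```

```bash
python3 -m inch '[{"grip":0,"dx":0.1,"dy":-0.1,"dz":0.4,"rx":0,"ry":0,"rz":0},{"grip":0,"dx":0,"dy":0,"dz":0.4,"rx":0,"ry":0,"rz":0},{"grip":0,"dx":0,"dy":0,"dz":0.4,"rx":0,"ry":0,"rz":0},{"grip":0,"dx":0,"dy":0,"dz":0,"rx":0,"ry":0,"rz":0}]'
python3 - <<'E'
from bench import robot,cams
import cv2
s=cams.snapshot("side");cv2.imwrite(f"pics/side6.png",cv2.resize(s["frame"][200:300,310:410,::-1],None,fx=6,fy=6))
print(robot.get_obs()["tool_pos"])
E
```

```text
time: 12.2
tool_pos: [0.4649, 0.3198, 0.0548]
ee_rot: [3.135, 0.018, -3.136]
wrist_force: [-0.2, 0.2, -0.4]
width: 0.0007
[0.46523895 0.31997454 0.05537329]
```

View pics/side6.png

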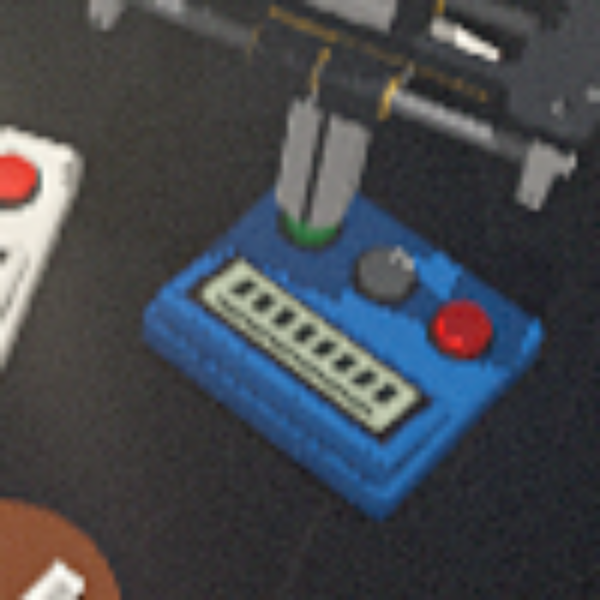

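The tips are centred over the green button at crop (312,225) and clear of the grey one. Pressing it now.

```bash
python3 -m inch '[{"grip":0,"dx":0.03,"dy":0,"dz":0.15,"rx":0,"ry":0,"rz":0},{"grip":0,"dx":0,"dy":0,"dz":0.13,"rx":0,"ry":0,"rz":0}]';python3 -m inch '[{"grip":0,"dx":0,"dy":0,"dz":0.1,"rx":0,"ry":0,"rz":0},{"grip":0,"dx":0,"dy":0,"dz":0.1,"rx":0,"ry":0,"rz":0}]'
```

```text
time: 12.5
tool_pos: [0.4652, 0.3204, 0.0488]
ee_rot: [3.134, 0.02, -3.136]
wrist_force: [-0.3, -0.2, 0.2]
width: 0.0005
time: 12.75
tool_pos: [0.4653, 0.3205, 0.0441]
ee_rot: [3.134, 0.02, -3.135]
wrist_force: [-1.1, -1.1, 2.5]
width: 0.0005
```

```bash
python3 -m inch '[{"grip":0,"dx":0,"dy":0,"dz":0.08,"rx":0,"ry":0,"rz":0},{"grip":0,"dx":0,"dy":0,"dz":0.06,"rx":0,"ry":0,"rz":0}]'
```

```text
time: 13.0
tool_pos: [0.4653, 0.3205, 0.0431]
ee_rot: [3.134, 0.02, -3.135]
wrist_force: [-3.5, -2.1, 8.8]
width: 0.0005
```

The button hit its stop: tip z = 0.029, 8.8 N. I'll hold briefly, then release.

```bash
python3 -m inch '[{"grip":0,"dx":0,"dy":0,"dz":0.05,"rx":0,"ry":0,"rz":0},{"grip":0,"dx":0,"dy":0,"dz":0.04,"rx":0,"ry":0,"rz":0}]';python3 -m inch '[{"grip":0,"dx":0,"dy":0,"dz":-0.3,"rx":0,"ry":0,"rz":0},{"grip":0,"dx":0,"dy":0,"dz":-0.5,"rx":0,"ry":0,"rz":0},{"grip":0,"dx":0,"dy":0,"dz":-1,"rx":0,"ry":0,"rz":0},{"grip":0,"dx":0,"dy":0,"dz":-1,"rx":0,"ry":0,"rz":0},{"grip":0,"dx":0,"dy":0,"dz":-1,"rx":0,"ry":0,"rz":0},{"grip":0,"dx":0.8,"dy":0,"dz":-1,"rx":0,"ry":0,"rz":0},{"grip":0,"dx":1,"dy":0,"dz":-1,"rx":0,"ry":0,"rz":0},{"grip":0,"dx":1,"dy":0,"dz":0,"rx":0,"ry":0,"rz":0},{"grip":0,"dx":1,"dy":0,"dz":0,"rx":0,"ry":0,"rz":0},{"grip":0,"dx":0,"dy":0,"dz":0,"rx":0,"ry":0,"rz":0}]'
python3 - <<'E'
from bench import robot,cams
import cv2
for n in("side","top"):
    s=cams.snapshot(n);cv2.imwrite(f"pics/{n}7.png",s["frame"][:,:,::-1])
s=cv2.imread("pics/side7.png");a=cv2.imread("pics/side0.png")
c=lambda i:cv2.resize(i[100:280,130:410],None,fx=2.8,fy=1.66*1)if 0 else cv2.resize(i[110:280,140:410],None,fx=1.75*1.6,fy=1.75)
cv2.imwrite("pics/cmp.png",cv2.vconcat([cv2.resize(x[215:290,330:410],None,fx=4,fy=4) for x in(a,s)]))
E
```

```text
time: 13.25
tool_pos: [0.4653, 0.3205, 0.0433]
ee_rot: [3.134, 0.021, -3.135]
wrist_force: [-1.8, -1.8, 6.3]
width: 0.0005
time: 14.5
tool_pos: [0.3663, 0.3195, 0.1966]
ee_rot: [3.129, 0.028, -3.136]
wrist_force: [-0.1, 0.2, -0.5]
width: 0.0006
```

View pics/side7.png

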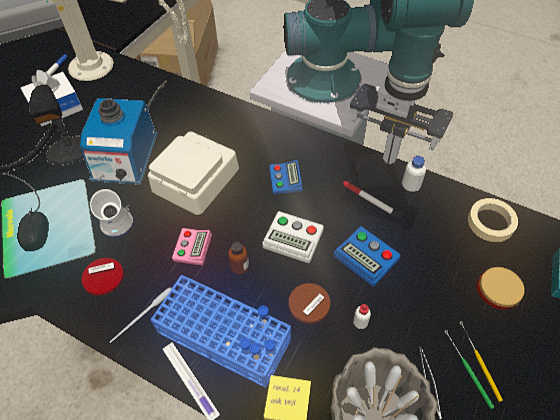

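View pics/cmp.png

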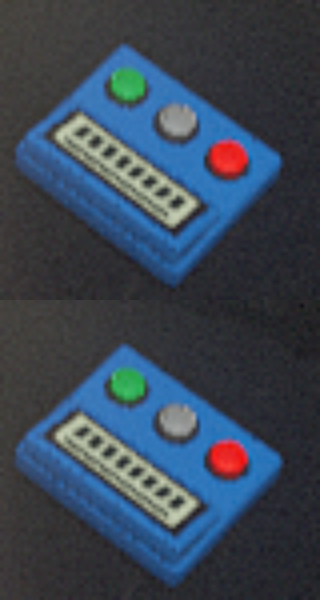

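View pics/top7.png

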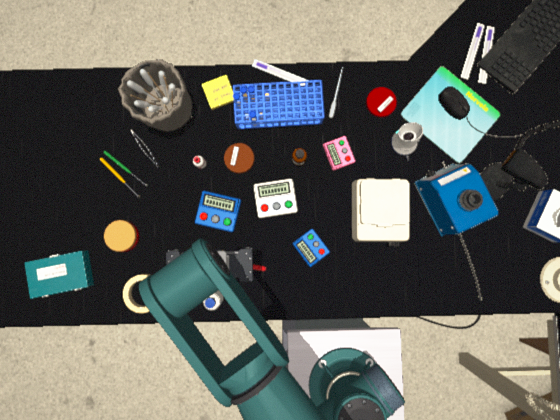

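The pictures show the lid flat and shut at (190,165). The blue timer has not moved, its green button is back up, everything else is where it was, and the robot is clear.

```bash
python3 -c "
from bench import robot;print(robot.close_job())"
```

```text
the job is handed in; nothing more can be done
None
```

The job is done and handed in at about 14.6 s: the heater lid is shut and the incubation was started with the blue timer's green button.

- **Lid:** I pushed it over from behind with the closed fingertips and followed it down. It met a hard stop with the fingertips at z = 0.087 m, under a brief press of about 21 N.
- **Green button:** with the lid shut, I pressed it to its stop, held it about a quarter second, and released it. The fingertips were then at z = 0.029 m, with at most 8.8 N read.
- **Last checks:** the final pictures show the lid flat and the green button back up. The blue timer, the white timer and the other things in view are where they were, and the gripper is clear of everything. No check failed.
- **Small disagreement:** position estimates for the button from the different cameras differed by up to about 4 mm. A close-up before pressing showed the fingertips over the green button and clear of the grey one.

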